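# Cover the cockle pans with their own lids

## Robot

A 6-joint arm with a two-finger parallel gripper is mounted at the origin on the work surface. World frame = base frame: x ahead of the robot, y to its left, z up, the work surface at z = 0. Lengths are in m, angles in degrees, forces in N, time in s.
With the tool pointing down it reaches from about 0.4 to 0.825 m from the base axis. Payload 7 kg.
Tool frame: the origin (TCP) lies midway between the tips of the shut fingers; the grasp point (between the pads) lies 19 mm behind it (ctrl.grip_point_offset is the distance from the TCP to the grasp point, in m); x points along the fingers, y is the direction in which the jaws open and shut, and the axes are right-handed (so a half turn about x gives the same grasp; the last joint's range is limited). The gripper opens to 88 mm and grips with 3 to 60 N. Pads are 19 mm wide; open, the fingers measure 130 mm over their backs; the gripper's body (78 mm by 193 mm) begins 47 mm behind the grasp point.
Start: joints at [-48.696, 20.546, 0.682, 0, -70.136, -16.507], TCP at [0.283, -0.613, 0.195] pointing down, gripper open.
Joint ranges: [-176.03, 176.03], [-82.01, 121.73], [-58.28, 71.71], [-173.87, 95.51], [-174.79, -0.11], [-173.66, 173.66]. Speed limits (degrees/s): [136.94, 136.94, 172.46, 180, 180, 180].

## Interface

Orientations are given as [roll, pitch, yaw] about the fixed x, y, z axes, in that order (R = Rz(yaw) Ry(pitch) Rx(roll)).
In Python, from plant import ctrl gives the robot as it stands.
- The arm moves only by the tool drive_tool, never from a script. Its argument "plan" is a list of rows, each a list of 3 entries, a list of its own where there are three numbers: the shift along the tool's x, y, z in m, then the turn, a rotation vector about the tool's x, y, z in degrees, then the opening, from 0 (shut) to 1 (fully open). In form: [[[dx, dy, dz], [wx, wy, wz], grip], ...]. A call has 1 to 20 rows; each row is the pose to reach, as a shift and turn from the pose measured when the call began, along the tool's axes at that moment; what a row does not reach only later rows make up. A row lasts 1/12 s, in which the tool goes at most 41.7 mm and 7.16 degrees, less where a joint would pass 70% of its speed; a pose out of reach is approached as far as the arm can. A call with a gripper value outside its range is refused whole. The fingers move at their own pace and stop on an object; the grip force is fixed at half the most. Time passes only in rows, so rows that repeat a pose let the fingers close. It gives the time, the measured TCP pose, the force and the opening at its end, in the units of the state.
- ctrl.get_obs(): the state, without advancing time (a new reading comes with each control period).
- ctrl.snapshot(name): name is "scene" or "top" or "wrist"; returns the picture (420x560x3 uint8, blue, green, red); there is no depth.
- ctrl.get_calibration(name): a dict with "fx", "fy", "cx", "cy" (pixels), "dist_coeffs" ([k1, k2, p1, p2, k3] as OpenCV has them; the pictures are not rectified), "R" (3x3) and "t" (3): a world point X has camera coordinates R X + t. Camera axes: x right, y down, z forward; pixel columns grow to the right and rows downward; lengths in m; the calibration is good to about 2 mm. A picture is of the moment at which its call begins: read the wrist's pose just before it. get_calibration takes no time and is no camera call; for the wrist camera it gives the pose at the moment of the call.
- ctrl.close_job(): hands the job in, once; it reports no verdict.
Trained networks look in the newest picture that a camera, given by its name, has taken for a name from the list of things; names that differ only in an ending like _2 or _b are one class to them, and where a whole thing is asked for, a point or a joint stands for the part that bears it (a point fixed in the world has none). Each returns a list of dicts, best first, with "confidence" (0 to 1); they miss things now and then, are a little off and sometimes report something else, mostly with a low value. They report only what shows in the picture. A call takes as long as a camera call. They do not tell look-alikes from the thing itself.
- ctrl.cut_out(camera, name): "pixels" (420x560 bool, what is visible of it) and "pixel" ([column, row] in pixels, amid what is visible of it).
- ctrl.landmark_of(camera, name): "pixel" ([column, row] in pixels: a listed point, or the origin of a listed thing).
The state is a dict: "clock": time; "joint_pos": joint angles; "qvel": joint speeds; "tau": joint torques, N m; "tool_pos": TCP position; "orientation": TCP orientation; "force": force on the tool from outside, world axes, zero at the start; "moment": the same for the moment, N m; "opening": finger opening in m.
Only numpy, scipy, OpenCV 4.12 (cv2) and the standard library are available. Lean on these libraries where they do the work, as an engineer would, in place of code of your own. Each camera call takes 0.05 s, during which the arm holds its last target. There are 200 camera calls.

## Task

The pans of cockles are ready to go into the fridge: put each of the four steel lids on the pan it fits, matching shape and size, so that it drops in and lies flat on the rim all round. Set the lids down rather than dropping them, leave the pans where they stand, and do not knock over the paper cup or the pepper pot.

Things in the scene. Friction and masses are not known exactly. Their poses are not given: they have to be found in the camera images.
- oblong_pan: Open steel pan, oblong (rectangular), 130 x 86 mm outside, 55 mm high, wall 3 mm, mouth 124 x 80 mm; holds grey-brown cockles to about 10 mm below the rim. Loose, 0.36 to 0.96 kg. Origin: centre of its underside, z up. x along its long side.
- square_pan: Open steel pan, square, 96 x 96 mm outside, 60 mm high, wall 3 mm, mouth 90 x 90 mm; holds grey-brown cockles to about 10 mm below the rim. Loose, 0.36 to 0.96 kg. Origin: centre of its underside, z up. x and y along its sides.
- large_round_pan: Open steel pan, round, the larger of the two round ones, 116 (diameter) mm outside, 65 mm high, wall 3 mm, mouth 110 (diameter) mm; holds grey-brown cockles to about 10 mm below the rim. Loose, 0.36 to 0.96 kg. Origin: centre of its underside, z up.
- small_round_pan: Open steel pan, round, the smaller of the two round ones, 84 (diameter) mm outside, 60 mm high, wall 3 mm, mouth 78 (diameter) mm; holds grey-brown cockles to about 10 mm below the rim. Loose, 0.36 to 0.96 kg. Origin: centre of its underside, z up.
- oblong_lid: Steel lid, oblong (rectangular), right way up, 0.07 to 0.23 kg. Flange 146 x 102 mm, 8 to 11 mm above the origin; under it a plug 108 x 64 mm (8 mm free each side in the pan). Black bar handle over the centre, 52 mm along x, 13 mm wide, 27 to 42 mm above the origin. Origin: centre of the plug's underside; seated it is 47 mm above the pan's origin. x: long side; fits either way round.
- square_lid: Steel lid, square, right way up, 0.07 to 0.23 kg. Flange 112 x 112 mm, 8 to 11 mm above the origin; under it a plug 74 x 74 mm (8 mm free each side in the pan). Black bar handle over the centre, 52 mm along x, 13 mm wide, 27 to 42 mm above the origin. Origin: centre of the plug's underside; seated it is 52 mm above the pan's origin. x, y: its sides; fits in any quarter turn.
- large_round_lid: Steel lid, round, the larger of the two round ones, right way up, 0.07 to 0.23 kg. Flange 132 (diameter) mm, 8 to 11 mm above the origin; under it a plug 94 (diameter) mm (8 mm free each side in the pan). Black knob on the centre, 26 mm across, 27 to 42 mm above the origin. Origin: centre of the plug's underside; seated it is 57 mm above the pan's origin. Its yaw does not matter.
- small_round_lid: Steel lid, round, the smaller of the two round ones, right way up, 0.07 to 0.23 kg. Flange 100 (diameter) mm, 8 to 11 mm above the origin; under it a plug 62 (diameter) mm (8 mm free each side in the pan). Black knob on the centre, 26 mm across, 27 to 42 mm above the origin. Origin: centre of the plug's underside; seated it is 52 mm above the pan's origin. Its yaw does not matter.
- paper_cup: White paper cup standing among the pans, 58 mm across the top and 74 mm high, 60 g; not to be knocked over. Origin: centre of its underside, z up.
- pepper_pot: Small glass pepper pot with a steel cap standing among the pans, 46 mm across and 77 mm high, 140 g; not to be knocked over. Origin: centre of its underside, z up.
Mind the look-alikes: they are no part of the job. What is shaped like the large_round_lid but red is not meant. Leave any blue look-alike of the small_round_lid alone.

How it is judged (in metres and radians):
At the end, for the whole second after the job is handed in: Each of the four lids is seated on its own pan: centres within 13 mm horizontally, the lid's height within 3 mm of its seated height, lid and pan level within 0.06 rad, the oblong and square lids turned in line with their pans within 0.3 rad, and lids and pans at rest (horizontal distance between oblong_lid and oblong_pan below 0.013 m and z of oblong_lid in the frame of oblong_pan between 0.044 and 0.05 m and angle between each of oblong_lid, oblong_pan, square_lid, square_pan, large_round_lid, large_round_pan, small_round_lid, small_round_pan's own z axis and vertical below 0.06 rad and linear speed of each of oblong_lid, oblong_pan, square_lid, square_pan, large_round_lid, large_round_pan, small_round_lid, small_round_pan below 0.02 m/s and horizontal distance between square_lid and square_pan below 0.013 m and z of square_lid in the frame of square_pan between 0.049 and 0.055 m and horizontal distance between large_round_lid and large_round_pan below 0.013 m and z of large_round_lid in the frame of large_round_pan between 0.054 and 0.06 m and horizontal distance between small_round_lid and small_round_pan below 0.013 m and z of small_round_lid in the frame of small_round_pan between 0.049 and 0.055 m and angle between the x axis of oblong_lid and the x axis of oblong_pan, either way round below 0.3 rad and (angle between the x axis of square_lid and the x axis of square_pan, either way round below 0.3 rad or angle between the x axis of square_lid and the y axis of square_pan, either way round below 0.3 rad)); the robot touches nothing.
It fails at once if the paper cup or the pepper pot is knocked over (angle between any of paper_cup, pepper_pot's own z axis and vertical above 0.6 rad).
It fails at once if a pan is shoved more than 40 mm from its place (distance of any of oblong_pan, square_pan, large_round_pan, small_round_pan from where it was at the start of the episode above 0.04 m).
It fails at once if a lid is dropped or thrown (faster than 0.7 m/s while out of the fingers) ((contact force between the fingers and oblong_lid below 0.02 N and linear speed of oblong_lid above 0.7 m/s) or (contact force between the fingers and square_lid below 0.02 N and linear speed of square_lid above 0.7 m/s) or (contact force between the fingers and large_round_lid below 0.02 N and linear speed of large_round_lid above 0.7 m/s) or (contact force between the fingers and small_round_lid below 0.02 N and linear speed of small_round_lid above 0.7 m/s)).
It also fails if it takes over 109 s, if anything falls off the work surface, if the arm or the gripper's body presses on something with over 40 N, if the wrist force passes 120 N, or if a joint passes its speed limit or range.

## Working session

There is one attempt and no reset: what is moved stays moved. The work goes in short steps, Python scripts to look and compute and a tool call to move; the robot and the scene stay as the last step left them, time stands still between calls to the robot, and variables do not carry over. Pictures are saved under pics/ and viewed, about 12 in all and at most 16, crops included, and the job is handed in when it is done.

Besides the shell and the picture viewer there is one more tool, called after "Emit:" as name(argument=value, ...) on one line, values as JSON. drive_tool: Moves the arm, as the interface text tells. Its arguments: {"type":"object","properties":{"plan":{"type":"array","items":{"type":"array"}}},"required":["plan"]}

```bash
ls; mkdir -p pics; python3 - <<'E'
from plant import ctrl
import cv2
print(ctrl.get_obs())
for c in("scene","top"):
    cv2.imwrite(f"pics/{c}0.png",ctrl.snapshot(c)); print(c,ctrl.get_calibration(c))
    for n in "oblong_pan square_pan large_round_pan small_round_pan oblong_lid square_lid large_round_lid small_round_lid paper_cup pepper_pot".split():
        print(n,[( [round(v) for v in d["pixel"]],round(d["confidence"],2)) for d in ctrl.landmark_of(c,n)])
E
```

```text
pics
{'clock': 0.0, 'joint_pos': array([-4.86952659e+01,  2.05895181e+01,  6.33291369e-01, -2.12025485e-02,
       -7.01359808e+01, -1.65052396e+01]), 'qvel': array([-0.02277041, -0.0230541 ,  0.00673402,  0.13120267,  0.03881569,
       -0.00615207]), 'tau': array([-8.23904193e-04, -5.82716775e+01,  2.93055171e+01,  6.99745104e+00,
        6.75518837e-03, -1.47328960e-04]), 'tool_pos': array([ 0.28285158, -0.61227169,  0.1943373 ]), 'orientation': array([ 94.30929528,  89.90566205, 119.10156925]), 'force': array([-0.85131668, -0.5499056 ,  0.26864248]), 'moment': array([-0.00373293, -0.00118899,  0.04434158]), 'opening': 0.08769652325492817}
scene {'fx': 451.9962739461645, 'fy': 451.9962739461645, 'cx': 275.75012893608897, 'cy': 209.77207765603205, 'dist_coeffs': array([-0.1178388,  0.       ,  0.       ,  0.       ,  0.       ]), 'R': array([[ 0.19855736,  0.98007199,  0.00582014],
       [ 0.6545048 , -0.12817434, -0.74511395],
       [-0.72951932,  0.15175716, -0.66691178]]), 't': array([-0.20075675, -0.27191931,  1.75316118])}
oblong_pan [([159, 213], 0.67)]
square_pan [([304, 1
[... 542 characters left out ...]
  0.        ,  0.        ,  0.        ]), 'R': array([[-0.00853733, -0.9998061 , -0.01774453],
       [-0.99231566,  0.0106612 , -0.12327192],
       [ 0.1234372 ,  0.01655576, -0.99221427]]), 't': array([0.10576923, 0.46388082, 1.47197353])}
oblong_pan [([377, 240], 0.74)]
square_pan [([246, 237], 0.78)]
large_round_pan [([428, 187], 0.66)]
small_round_pan [([303, 151], 0.8)]
oblong_lid [([314, 209], 0.83), ([239, 167], 0.18)]
square_lid [([237, 166], 0.88), ([303, 147], 0.62)]
large_round_lid [([232, 283], 0.85), ([191, 199], 0.73), ([128, 242], 0.57)]
small_round_lid [([374, 159], 0.66), ([189, 201], 0.42)]
paper_cup [([272, 189], 0.48), ([190, 199], 0.46)]
pepper_pot [([342, 189], 0.61)]
```

View pics/top0.png

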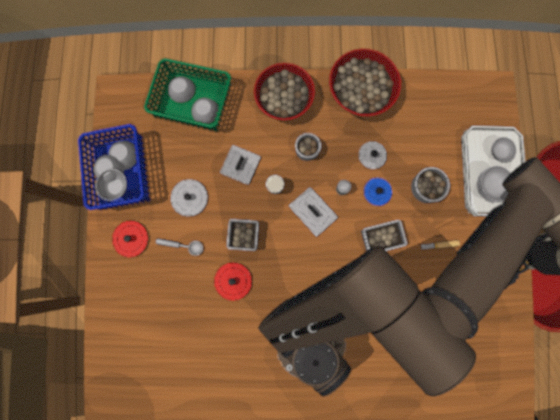

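View pics/scene0.png

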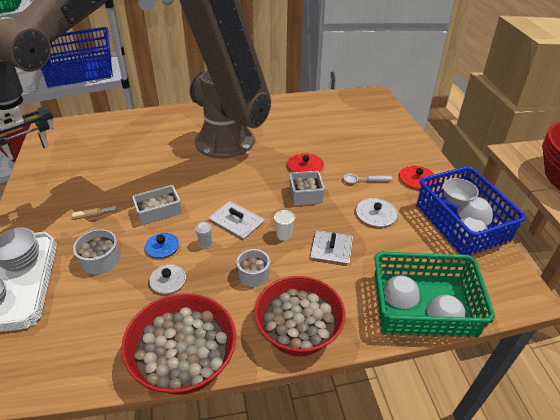

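Top view, things that could be confused:
- **Large round lid:** steel one at (189,198) is meant, not the red ones at (130,239) and (233,281).
- **Small round lid:** steel one at (373,155) is meant, not the blue one at (378,192).
- **Other lids:** oblong at (314,211), square at (240,164).
- **Pans:** oblong (385,237), square (243,235), large round (431,185), small round (308,146).
- **Obstacles:** cup (275,184), pepper pot (344,187).

Next I fit silhouette models to the cut-outs from both cameras.

```bash
cat > h.py <<'E'
from plant import ctrl
import numpy as np, cv2
from scipy.optimize import minimize
from scipy.spatial.transform import Rotation as Ro
def box(a,b,z0,z1): return np.array([[sx*a/2,sy*b/2,z] for sx in(1,-1) for sy in(1,-1) for z in(z0,z1)])
def cyl(d,z0,z1,d0=None):
    t=np.linspace(0,2*np.pi,40)
    return np.vstack([np.c_[np.cos(t)*e/2,np.sin(t)*e/2,0*t+z] for e,z in((d0 or d,z0),(d,z1))])
bar=[box(52,13,27,42),box(30,8,11,27)]; knob=[cyl(26,27,42),cyl(12,11,27)]
M=dict(oblong_pan=[box(130,86,0,55)],square_pan=[box(96,96,0,60)],large_round_pan=[cyl(116,0,65)],small_round_pan=[cyl(84,0,60)],
 oblong_lid=[box(146,102,8,11),box(108,64,0,11)]+bar,square_lid=[box(112,112,8,11),box(74,74,0,11)]+bar,
 large_round_lid=[cyl(132,8,11),cyl(94,0,11)]+knob,small_round_lid=[cyl(100,8,11),cyl(62,0,11)]+knob,
 paper_cup=[cyl(58,0,74,44)],pepper_pot=[cyl(46,0,77)])
S=4
def proj(P,c):
    return cv2.projectPoints(np.asarray(P,float).reshape(-1,1,3),cv2.Rodrigues(c["R"])[0],c["t"],np.array([[c["fx"],0,c["cx"]],[0,c["fy"],c["cy"]],[0,0,1.]]),c["dist_coeffs"])[0].reshape(-1,2)
def ray(px,c,z):
    K=np.array([[c["fx"],0,c["cx"]],[0,c["fy"],c["cy"]],[0,0,1.]])
    n=cv2.undistortPoints(np.array(px,float).reshape(1,1,2),K,c["dist_coeffs"])[0,0]
    d=c["R"].T@np.r_[n,1]; C=-c["R"].T@c["t"]; return C+d*(z-C[2])/d[2]
def sil(name,p,c,z=0,s=S):
    m=np.zeros((420*s,560*s),np.uint8); ca,sa=np.cos(p[2]),np.sin(p[2])
    for P in M[name]:
        Q=P/1000@np.array([[ca,-sa,0],[sa,ca,0],[0,0,1]]).T+[p[0],p[1],z]
        h=cv2.convexHull(((proj(Q,c)+.5)*s).astype(np.float32))
        cv2.fillConvexPoly(m,np.round(h).astype(int),1)
    return m
def fit(name,obs,z=0,p0=None):  # obs: list of (mask,calib)
    big=[(cv2.resize(m.astype(np.uint8),None,fx=S,fy=S,interpolation=0),c) for m,c in obs]
    m,c=obs[0]; ij=np.argwhere(m).mean(0)[::-1]; x0=ray(ij,c,z+(.03 if 'pan' in name else .012))[:2]
    def cost(q):
        v=0
        for b,c in big:
            s=sil(name,[q[0]/100,q[1]/100,q[2]],c,z); v+=1-(s&b).sum()/max(1,(s|b).sum())
        return v/len(big)
    best=None
    for y in ([0] if 'round' in name or 'p' == name[0] else np.radians([0,30,60,90,120,150])) if p0 is None else [p0[2]]:
        xy=x0 if p0 is None else p0[:2]; a=np.r_[np.array(xy)*100,y]
        r=minimize(cost,a,method="Nelder-Mead",options=dict(initial_simplex=a+np.array([[0,0,0],[1.,0,0],[0,1.,0],[0,0,.25]]),xatol=.01,fatol=1e-4,maxiter=120))
        if best is None or r.fun<best.fun: best=r
    q=best.x; return np.array([q[0]/100,q[1]/100,q[2]]),1-best.fun
def pose():
    o=ctrl.get_obs(); return o["tool_pos"],Ro.from_euler("xyz",o["orientation"],degrees=True).as_matrix(),o
def yawj():  # world direction of the jaw axis
    p,R,o=pose(); return np.degrees(np.arctan2(R[1,1],R[0,1]))
def go(tgt,jaw=None):
    """shift and turn to a TCP point, tool down, jaw axis at world angle jaw (deg, mod 180)"""
    p,R,o=pose(); j=np.degrees(np.arctan2(R[1,1],R[0,1]))
    if jaw is None: jaw=j
    out=[]
    for k in(0,180):
        d=(jaw+k-j+180)%360-180; a=np.radians(j+d)
        y=np.array([np.cos(a),np.sin(a),0]); x=np.array([0,0,-1.]); T=np.c_[x,y,np.cross(x,y)]
        out.append(Ro.from_matrix(R.T@T).as_rotvec(degrees=True).round(2))
    print("tgt",np.round(tgt,4),"shift",(R.T@(np.array(tgt)-p)).round(4),"turn",*out,"j6",o["joint_pos"][5].round(1),"jaw",j.round(1))
E
cat > m.py <<'E'
from h import *
import json
px=dict(oblong_pan=(385,237),square_pan=(243,235),large_round_pan=(431,185),small_round_pan=(308,146),oblong_lid=(314,211),square_lid=(240,164),large_round_lid=(189,198),small_round_lid=(373,155),paper_cup=(275,184),pepper_pot=(344,187))
ps=dict(oblong_pan=(158,204),square_pan=(306,187),large_round_pan=(97,251),small_round_pan=(253,267),oblong_lid=(237,219),square_lid=(332,247),large_round_lid=(377,213),small_round_lid=(168,278),paper_cup=(285,225),pepper_pot=(205,235))
res={}
C={k:ctrl.get_calibration(k) for k in("top","scene")}
for n in M:
    obs=[]
    for cam,pp in(("top",px),("scene",ps)):
        L=[d for d in ctrl.cut_out(cam,n) if np.hypot(*(np.array(d["pixel"])-pp[n]))<15]
        if L: obs.append((L[0]["pixels"],C[cam]))
        else: print("no",cam,n)
    if obs:
        for o in obs+([None] if len(obs)>1 else []):
            p,q=fit(n,obs if o is None else [o]); print(n,p[:2].round(4),np.degrees(p[2]).round(1),"iou",round(q,3), "r",np.hypot(*p[:2]).round(3))
        res[n]=list(p)
json.dump(res,open("res.json","w"))
E
python3 m.py
```

```text
oblong_pan [ 0.3703 -0.2569] 98.5 iou 0.862 r 0.451
oblong_pan [ 0.3685 -0.2563] 105.6 iou 0.956 r 0.449
oblong_pan [ 0.3692 -0.2568] 104.2 iou 0.9 r 0.45
square_pan [0.3804 0.2305] -3.1 iou 0.938 r 0.445
square_pan [0.379  0.2283] 84.4 iou 0.961 r 0.442
square_pan [0.3797 0.2291] 85.7 iou 0.944 r 0.443
no scene large_round_pan
large_round_pan [ 0.5489 -0.4294] 9.5 iou 0.925 r 0.697
small_round_pan [0.691  0.0026] 6.4 iou 0.937 r 0.691
small_round_pan [6.879e-01 1.000e-04] 14.3 iou 0.952 r 0.688
small_round_pan [0.6895 0.0011] 3.9 iou 0.934 r 0.689
oblong_lid [ 0.463  -0.0156] 220.9 iou 0.964 r 0.463
oblong_lid [ 0.4624 -0.0166] 41.0 iou 0.955 r 0.463
oblong_lid [ 0.4625 -0.0161] 41.2 iou 0.958 r 0.463
square_lid [0.6353 0.243 ] 67.7 iou 0.943 r 0.68
square_lid [0.6357 0.2428] 66.5 iou 0.964 r 0.681
square_lid [0.6354 0.2425] 66.9 iou 0.951 r 0.68
large_round_lid [0.5171 0.4279] 3.1 iou 0.956 r 0.671
large_round_lid [0.5169 0.4269] 13.0 iou 0.952 r 0.67
large_round_lid [0.5167 0.4274] 7.4 iou 0.951 r 0.671
small_round_lid [ 0.6642 -0.2343] 19.5 iou 0.953 r 0.704
small_round_lid [ 0.6659 -0.2339] 10.1 iou 0.946 r 0.706
small_round_lid [ 0.6647 -0.2335] 3.7 iou 0.943 r 0.705
paper_cup [0.5519 0.1197] 24.2 iou 0.934 r 0.565
paper_cup [0.5531 0.1165] 10.3 iou 0.872 r 0.565
paper_cup [0.5523 0.1186] 25.1 iou 0.879 r 0.565
pepper_pot [ 0.5394 -0.1176] 4.1 iou 0.794 r 0.552
pepper_pot [ 0.5385 -0.1201] -19.6 iou 0.789 r 0.552
pepper_pot [ 0.5397 -0.1179] 8.3 iou 0.788 r 0.552
```

```bash
python3 - <<'E'
from h import *
p,R,o=pose(); c=ctrl.get_calibration("wrist"); C=-c["R"].T@c["t"]
print("cam in tool",R.T@(C-p),"axis in tool",R.T@c["R"][2],c["fx"],"R",R.round(2).tolist())
go([.6647,-.2335,.20])
t=cv2.imread("pics/top0.png"); s=cv2.imread("pics/scene0.png")
f=lambda im,x,y:cv2.resize(im[y-35:y+35,x-35:x+35],(380,380),interpolation=cv2.INTER_CUBIC)
cv2.imwrite("pics/sq.png",np.hstack([f(t,240,164),f(t,376,172)]))
E
```

```text
cam in tool [-0.18979486  0.00031848 -0.08134987] axis in tool [ 0.95204944 -0.00166767  0.30593966] 368.17337548417083 R [[0.0, -0.42, 0.91], [-0.0, 0.91, 0.42], [-1.0, -0.0, 0.0]]
tgt [ 0.6647 -0.2335  0.2   ] shift [-0.0047  0.1842  0.5055] turn [0. 0. 0.] [-180.   -0.    0.] j6 -16.5 jaw 114.8
```

View pics/sq.png

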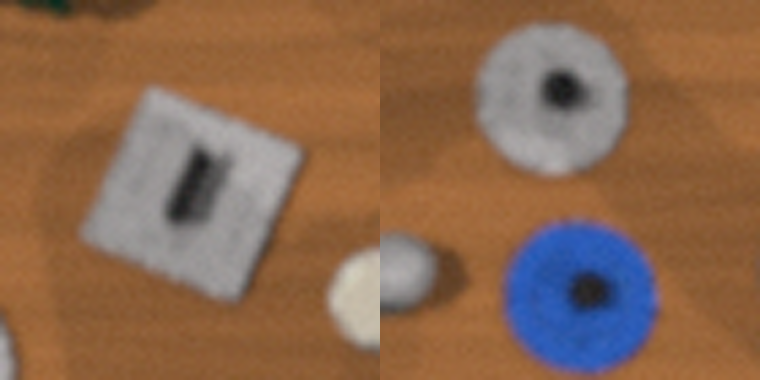

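Left crop shows the square lid's handle running up and slightly right, so its axis is about 157° in world. Right crop shows the steel lid on top, which is meant, and the blue one below it. Moving over the small steel lid.

Emit:
drive_tool(plan=[[[-0.005,0.184,0.506],[0,0,0],0.6],[[-0.005,0.184,0.506],[0,0,0],0.6],[[-0.005,0.184,0.506],[0,0,0],0.6],[[-0.005,0.184,0.506],[0,0,0],0.6],[[-0.005,0.184,0.506],[0,0,0],0.6],[[-0.005,0.184,0.506],[0,0,0],0.6],[[-0.005,0.184,0.506],[0,0,0],0.6],[[-0.005,0.184,0.506],[0,0,0],0.6],[[-0.005,0.184,0.506],[0,0,0],0.6],[[-0.005,0.184,0.506],[0,0,0],0.6],[[-0.005,0.184,0.506],[0,0,0],0.6],[[-0.005,0.184,0.506],[0,0,0],0.6],[[-0.005,0.184,0.506],[0,0,0],0.6],[[-0.005,0.184,0.506],[0,0,0],0.6],[[-0.005,0.184,0.506],[0,0,0],0.6],[[-0.005,0.184,0.506],[0,0,0],0.6],[[-0.005,0.184,0.506],[0,0,0],0.6],[[-0.005,0.184,0.506],[0,0,0],0.6]])

```text
clock: 3.6
tool_pos: [0.6645, -0.2345, 0.2006]
orientation: [-39.1, 90.0, -14.3]
force: [-0.5, 0.4, -0.2]
opening: 0.0525
```

```bash
cat > w.py <<'E'
# usage: w.py name x y [yaw]: refine a thing in the wrist picture, save the picture
from h import *
import sys
def look(n,p0,pic,z=0):
    c=ctrl.get_calibration("wrist"); im=ctrl.snapshot("wrist"); 
    L=ctrl.cut_out("wrist",n); e=proj([[p0[0],p0[1],z+.03]],c)[0]
    L=[d for d in L if np.hypot(*(np.array(d["pixel"])-e))<60]
    if not L: print("none",n,e); cv2.imwrite(f"pics/{pic}.png",im); return None
    p,q=fit(n,[(L[0]["pixels"],c)],z,p0)
    s=sil(n,p,c,z,1); cn,_=cv2.findContours(s,0,2); cv2.drawContours(im,cn,-1,(0,255,0),1); cv2.imwrite(f"pics/{pic}.png",im)
    m=L[0]["pixels"]; print(n,p[:2].round(4),np.degrees(p[2]).round(1),"iou",round(q,3),"edge",bool(m[0].any() or m[-1].any() or m[:,0].any() or m[:,-1].any()))
    return p
if __name__=="__main__":
    a=sys.argv; look(a[1],[float(a[2]),float(a[3]),np.radians(float(a[4]))],a[5])
E
python3 w.py small_round_lid .6647 -.2335 0 w1; python3 -c "
from h import *
go([.6647,-.2335,.10]);go([.6647,-.2335,.018])"
```

```text
small_round_lid [ 0.667  -0.2332] 3.5 iou 0.985 edge False
tgt [ 0.6647 -0.2335  0.1   ] shift [0.1007 0.0009 0.0004] turn [0.   0.02 0.01] [-1.8e+02 -2.0e-02  3.0e-02] j6 -61.6 jaw 114.7
tgt [ 0.6647 -0.2335  0.018 ] shift [0.1827 0.0009 0.0004] turn [0.   0.02 0.01] [-1.8e+02 -2.0e-02  3.0e-02] j6 -61.6 jaw 114.7
```

View pics/w1.png

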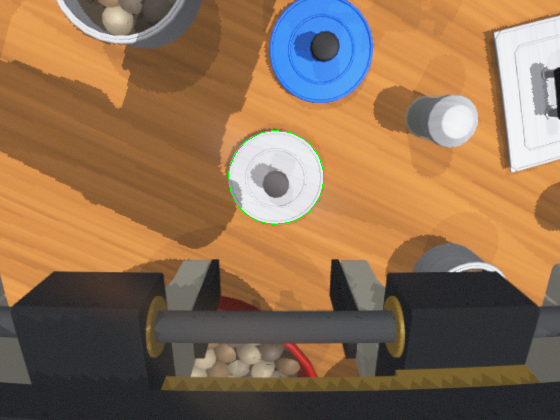

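Wrist picture: the steel lid at (276,177) with the fitted outline on it, blue one at (321,48), pepper pot at (445,120). Grasping.

Emit:
drive_tool(plan=[[[0.04,0,0.002],[0,0,0],0.6],[[0.08,0,0.002],[0,0,0],0.6],[[0.12,0,0.002],[0,0,0],0.6],[[0.145,0,0.002],[0,0,0],0.6],[[0.165,0,0.002],[0,0,0],0.6],[[0.177,0,0.002],[0,0,0],0.6],[[0.182,0,0.002],[0,0,0],0.6],[[0.182,0,0.002],[0,0,0],0.6],[[0.182,0,0.002],[0,0,0],0.6],[[0.182,0,0.002],[0,0,0],0],[[0.182,0,0.002],[0,0,0],0],[[0.182,0,0.002],[0,0,0],0],[[0.182,0,0.002],[0,0,0],0],[[0.182,0,0.002],[0,0,0],0],[[0.182,0,0.002],[0,0,0],0],[[0.182,0,0.002],[0,0,0],0]])

```text
clock: 5.03
tool_pos: [0.6666, -0.2336, 0.0188]
orientation: [-30.3, 90.0, -5.6]
force: [0.1, 0.1, -0.6]
opening: 0.0113
```

```bash
python3 -c "
from h import *
print(pose()[2]['force'],pose()[2]['opening'])
go([.6895,.0011,.22]);go([.6895,-.08,.22])"
```

```text
[ 0.14730261  0.08447426 -0.58927309] 0.011339751184488501
tgt [0.6895 0.0011 0.22  ] shift [-0.2012  0.2036  0.1191] turn [0.   0.03 0.02] [-1.8e+02 -3.0e-02  4.0e-02] j6 -61.7 jaw 114.7
tgt [ 0.6895 -0.08    0.22  ] shift [-0.2012  0.1299  0.0852] turn [0.   0.03 0.02] [-1.8e+02 -3.0e-02  4.0e-02] j6 -61.7 jaw 114.7
```

```bash
python3 w.py small_round_lid .6665 -.2333 0 w2; python3 -c "
from h import *
print(pose()[2]['opening'])"
```

```text
small_round_lid [ 0.6664 -0.2331] 16.1 iou 0.77 edge False
0.003922666090478655
```

View pics/w2.png

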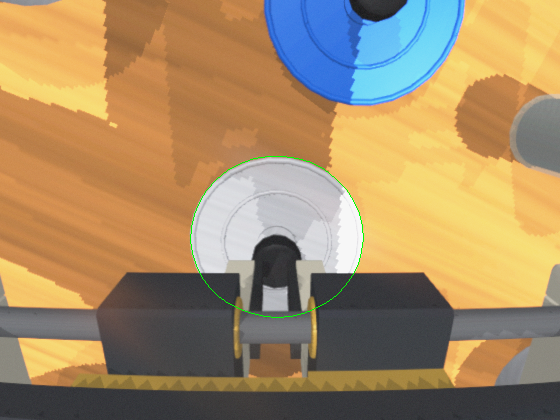

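```bash
python3 - <<'E'
from h import *
p,R,o=pose(); c=ctrl.get_calibration("wrist"); print(p,o["opening"],o["force"],o["joint_pos"],ctrl.grip_point_offset)
for n,P in dict(tcp=p,grasp=p-R[:,0]*.019,knobtop=[.6664,-.2331,.042],knobmid=[.6664,-.2331,.034],fl=[.6664,-.2331,.011]).items(): print(n,proj([P],c)[0].round())
im=ctrl.snapshot("wrist"); cv2.imwrite("pics/w3.png",cv2.resize(im[200:380,180:380],(800,720))[:600])
E
```

```text
[ 0.66656419 -0.23366478  0.01865007] 0.003922666090478655 [-0.71782554 -0.26335814  0.38306797] [-3.56121623e+00  3.13992893e+01 -6.42730226e+00  1.76893421e-03
 -5.21495401e+01 -6.17223280e+01] 0.0188
tcp [275. 247.]
grasp [275. 262.]
knobtop [276. 266.]
knobmid [276. 259.]
fl [276. 242.]
```

View pics/w3.png

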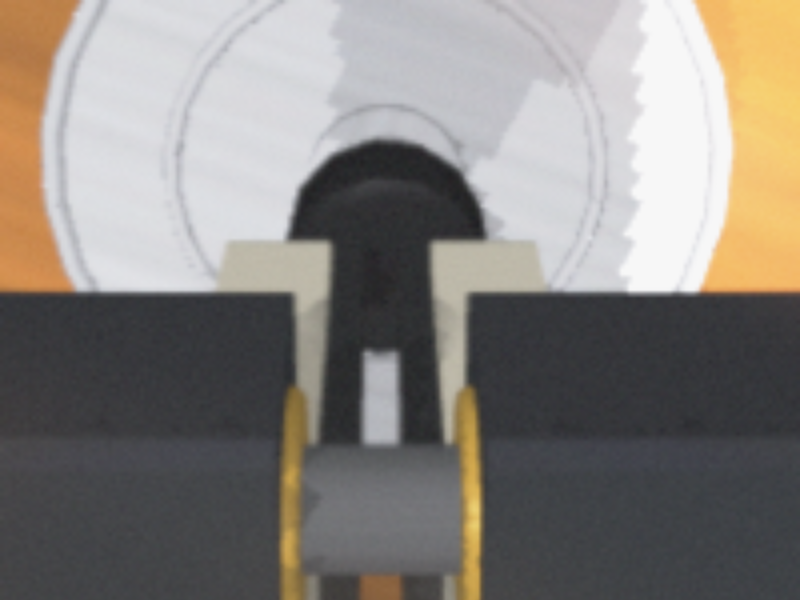

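```bash
python3 - <<'E'
from h import *
p,R,o=pose(); c=ctrl.get_calibration("scene"); im=ctrl.snapshot("scene")
for n,h in (("tcp",0),("grasp",.019),("h40",.04)): print(n,proj([p-R[:,0]*h],c)[0].round(1))
e=proj([p],c)[0].astype(int); x,y=e
print(e); cv2.imwrite("pics/s1.png",cv2.resize(im[y-45:y+30,x-50:x+50],(800,600),interpolation=cv2.INTER_CUBIC))
E
```

```text
tcp [166.6 276. ]
grasp [165.5 271.5]
h40 [164.2 266.3]
[166 276]
```

View pics/s1.png

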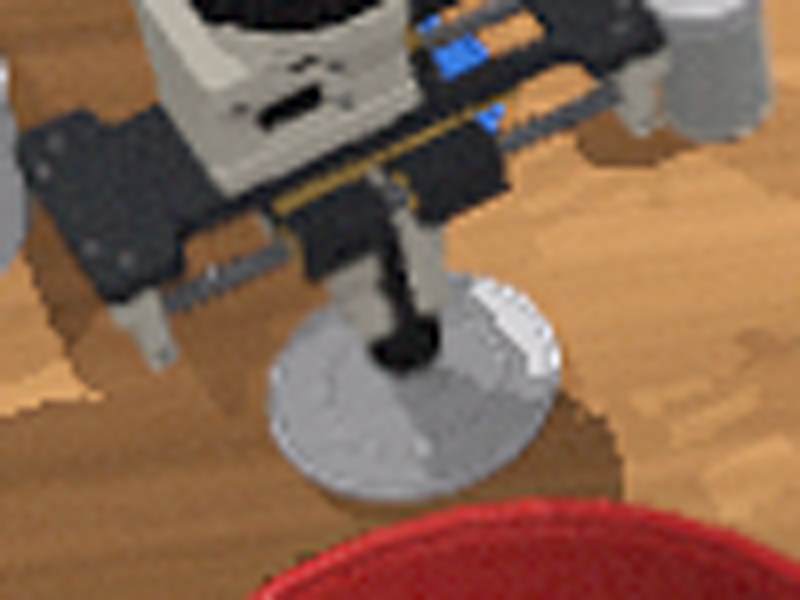

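The fingers have shut over the top of the knob. Both views put the fingertips at the knob's top, higher than the TCP says. I'll open, go 6 mm lower (still clear of the flange by TCP) and look.

Emit:
drive_tool(plan=[[[0,0,0],[0,0,0],0.6],[[0,0,0],[0,0,0],0.6],[[0,0,0],[0,0,0],0.6],[[0,0,0],[0,0,0],0.6],[[0,0,0],[0,0,0],0.6],[[0,0,0],[0,0,0],0.6],[[0,0,0],[0,0,0],0.6],[[0,0,0],[0,0,0],0.6],[[0.003,0,0],[0,0,0],0.6],[[0.006,0,0],[0,0,0],0.6],[[0.006,0,0],[0,0,0],0.6],[[0.006,0,0],[0,0,0],0.6]])

```text
clock: 6.23
tool_pos: [0.6663, -0.2336, 0.0121]
orientation: [150.5, 90.0, 175.2]
force: [0.2, 0.4, 0.1]
opening: 0.0526
```

```bash
python3 - <<'E'
from h import *
print(pose()[2]["force"],pose()[2]["opening"])
w=ctrl.snapshot("wrist")[150:400,140:420]; s=ctrl.snapshot("scene")[231:306,116:216]
f=lambda i:cv2.resize(i,(400,int(400*i.shape[0]/i.shape[1])),interpolation=cv2.INTER_CUBIC)
a,b=f(w),f(s); cv2.imwrite("pics/ws.png",np.hstack([a[:300],b[:300]]))
E
```

```text
[0.20543885 0.40339976 0.07321768] 0.052555053052356936
```

View pics/ws.png

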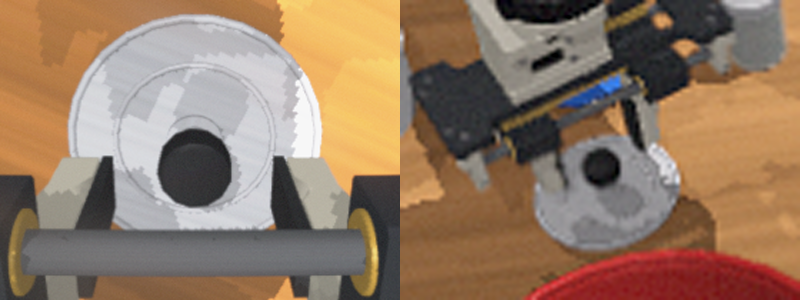

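The fingers now straddle the knob, but the tips still look about 20–25 mm above the reported TCP, which fits with them having passed over the knob. Going lower with force checks.

Emit:
drive_tool(plan=[[[0.002,0,0],[0,0,0],0.6],[[0.004,0,0],[0,0,0],0.6],[[0.006,0,0],[0,0,0],0.6],[[0.008,0,0],[0,0,0],0.6],[[0.008,0,0],[0,0,0],0.6]])

```text
clock: 6.75
tool_pos: [0.6661, -0.2336, 0.0038]
orientation: [148.9, 90.0, 173.6]
force: [-1.3, 0.0, -0.5]
opening: 0.0526
```

Emit:
drive_tool(plan=[[[0,0,0],[0,0,0],0],[[0,0,0],[0,0,0],0],[[0,0,0],[0,0,0],0],[[0,0,0],[0,0,0],0],[[0,0,0],[0,0,0],0],[[0,0,0],[0,0,0],0],[[0,0,0],[0,0,0],0],[[0,0,0],[0,0,0],0],[[0,0,0],[0,0,0],0]])

```text
clock: 7.5
tool_pos: [0.6662, -0.2336, 0.004]
orientation: [146.3, 90.0, 171.0]
force: [0.2, 0.3, 1.1]
opening: 0.0244
```

```bash
python3 - <<'E'
from h import *
print(pose()[2]["tool_pos"],pose()[2]["force"],pose()[2]["opening"])
w=ctrl.snapshot("wrist")[150:400,140:420]; s=ctrl.snapshot("scene")[231:306,116:216]
f=lambda i:cv2.resize(i,(400,int(400*i.shape[0]/i.shape[1])),interpolation=cv2.INTER_CUBIC)
a,b=f(w),f(s); cv2.imwrite("pics/ws2.png",np.hstack([a[:300],b[:300]]))
E
```

```text
[ 0.66619279 -0.23360508  0.00398109] [0.15147224 0.31311886 1.09936497] 0.024391649369893704
```

View pics/ws2.png

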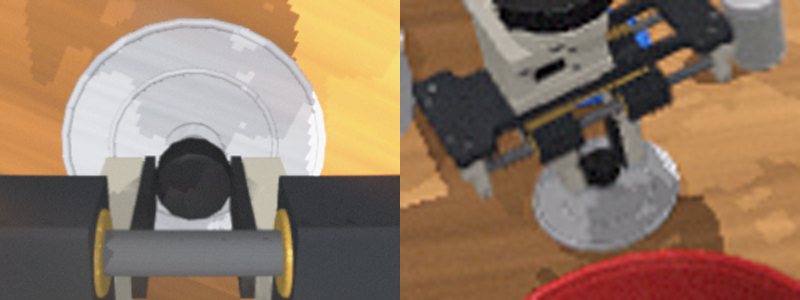

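Knob is held (opening 24 mm, at knob (195,178) in the left half). Lifting 40 mm to check.

Emit:
drive_tool(plan=[[[-0.005,0,0],[0,0,0],0],[[-0.015,0,0],[0,0,0],0],[[-0.03,0,0],[0,0,0],0],[[-0.05,0,0],[0,0,0],0],[[-0.08,0,0],[0,0,0],0],[[-0.11,0,0],[0,0,0],0],[[-0.14,0,0],[0,0,0],0],[[-0.16,0,0],[0,0,0],0],[[-0.16,0,0],[0,0,0],0],[[-0.16,0,0],[0,0,0],0]])

```text
clock: 8.43
tool_pos: [0.6671, -0.2337, 0.1666]
orientation: [-27.6, 89.8, -2.9]
force: [0.3, 0.9, -1.8]
opening: 0.0246
```

```bash
python3 - <<'E'
from h import *
from w import look
p,R,o=pose(); print(p,o["force"],o["opening"])
look("small_round_lid",[p[0],p[1],0],"w5",z=p[2]-.004)
go([.6895,.0011,.165]); go([.6895,.0011,.165],0)
E
```

```text
[ 0.6670664  -0.23366624  0.16655788] [ 0.32191362  0.85971644 -1.75713129] 0.024568770209644823
small_round_lid [ 0.6677 -0.2333] 11.2 iou 0.725 edge False
tgt [0.6895 0.0011 0.165 ] shift [-0.0013  0.203   0.1197] turn [ 0.   -0.06 -0.07] [-1.8e+02  1.0e-01 -9.0e-02] j6 -61.7 jaw 114.7
tgt [0.6895 0.0011 0.165 ] shift [-0.0013  0.203   0.1197] turn [ 1.1471e+02 -1.0000e-01  1.0000e-02] [-6.529e+01 -1.000e-02 -9.000e-02] j6 -61.7 jaw 114.7
```

Emit:
drive_tool(plan=[[[-0.002,0.025,0.015],[0,0,0],0],[[-0.002,0.06,0.035],[0,0,0],0],[[-0.002,0.09,0.053],[0,0,0],0],[[-0.002,0.12,0.071],[0,0,0],0],[[-0.002,0.15,0.088],[0,0,0],0],[[-0.002,0.18,0.106],[0,0,0],0],[[-0.002,0.195,0.115],[0,0,0],0],[[-0.002,0.203,0.12],[0,0,0],0],[[-0.002,0.203,0.12],[0,0,0],0],[[-0.002,0.203,0.12],[0,0,0],0]])

```text
clock: 9.37
tool_pos: [0.6894, 0.001, 0.1647]
orientation: [152.9, 89.8, 177.7]
force: [-0.7, -0.2, -0.8]
opening: 0.0246
```

```bash
python3 - <<'E'
from h import *
from w import look
p,R,o=pose(); print(p,o["force"],o["opening"])
look("small_round_pan",[.6895,.0011,0],"w6")
go([.6895,.0011,.056])
E
```

```text
[0.68937361 0.0010339  0.16473754] [-0.74167273 -0.15024902 -0.79507182] 0.024618878604590937
small_round_pan [ 0.6838 -0.0009] 20.7 iou 0.178 edge False
tgt [0.6895 0.0011 0.056 ] shift [0.1091 0.0009 0.0007] turn [ 0.   -0.12 -0.07] [-1.8e+02  1.1e-01 -1.9e-01] j6 -81.5 jaw 114.6
```

View pics/w6.png

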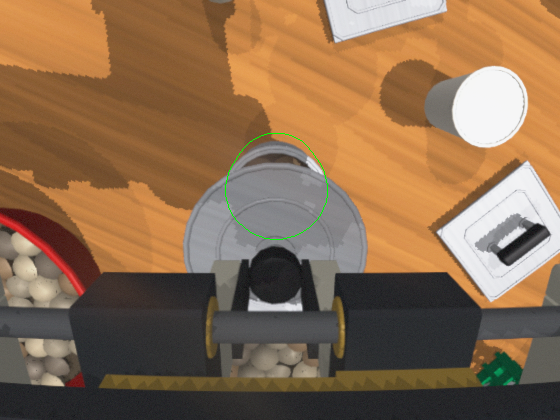

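The lid is held level; the visible pan rim arc, near (277,143), agrees with the estimate (the poor fit is only due to occlusion). Lowering.

Emit:
drive_tool(plan=[[[0.02,0,0],[0,0,0],0],[[0.05,0,0],[0,0,0],0],[[0.075,0,0],[0,0,0],0],[[0.09,0,0],[0,0,0],0],[[0.096,0,0],[0,0,0],0],[[0.1,0,0],[0,0,0],0],[[0.103,0,0],[0,0,0],0],[[0.106,0,0],[0,0,0],0],[[0.108,0,0],[0,0,0],0],[[0.108,0,0],[0,0,0],0],[[0.108,0,0],[0,0,0],0]])

```text
clock: 10.38
tool_pos: [0.6895, 0.0001, 0.0578]
orientation: [139.0, 89.9, 163.7]
force: [1.2, 0.6, -2.2]
opening: 0.0246
```

Emit:
drive_tool(plan=[[[0.0012,0,0],[0,0,0],0],[[0.0024,0,0],[0,0,0],0],[[0.0024,0,0],[0,0,0],0]])

```text
clock: 10.63
tool_pos: [0.6899, 0.0003, 0.056]
orientation: [109.6, 90.0, 134.2]
force: [-0.5, 0.6, 1.1]
opening: 0.0247
```

Emit:
drive_tool(plan=[[[0,0,0],[0,0,0],0.55],[[0,0,0],[0,0,0],0.55],[[0,0,0],[0,0,0],0.55],[[0,0,0],[0,0,0],0.55],[[0,0,0],[0,0,0],0.55],[[-0.01,0,0],[0,0,0],0.55],[[-0.03,0,0],[0,0,0],0.55],[[-0.06,0,0],[0,0,0],0.55],[[-0.1,0,0],[0,0,0],0.55],[[-0.14,0,0],[0,0,0],0.55],[[-0.14,0,0],[0,0,0],0.55],[[-0.14,0,0],[0,0,0],0.55]])

```text
clock: 11.63
tool_pos: [0.6918, 0.0004, 0.2005]
orientation: [-8.4, 89.6, 16.3]
force: [-0.2, -0.6, -1.9]
opening: 0.0485
```

```bash
python3 - <<'E'
from h import *
from w import look
p,R,o=pose(); print(p,o["force"],o["opening"])
look("small_round_lid",[.6895,.0011,0],"w7",z=.052)
go([.4625,-.0161,.19],131.2)
E
```

```text
[6.91785784e-01 4.28011426e-04 2.00494631e-01] [-0.24117849 -0.641435   -1.93794936] 0.04848120821517515
small_round_lid [6.91e-01 1.00e-04] 9.2 iou 0.984 edge False
tgt [ 0.4625 -0.0161  0.19  ] shift [ 0.0063  0.0799 -0.2133] turn [-16.54   0.02  -0.06] [ 1.6346e+02 -9.0000e-02 -2.0000e-02] j6 -81.4 jaw 114.7
```

View pics/w7.png

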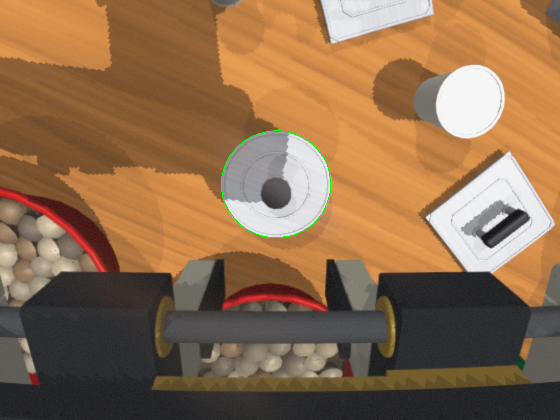

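Small lid is seated: the outline at the seated height fits (centre (276,184), IoU 0.98). Next, the oblong lid.

Emit:
drive_tool(plan=[[[0.005,0.012,-0.034],[-4,0,0],0.45],[[0.006,0.024,-0.066],[-8,0,0],0.45],[[0.006,0.038,-0.1],[-12,0,0],0.45],[[0.006,0.05,-0.134],[-16.5,0,0],0.45],[[0.006,0.063,-0.168],[-16.5,0,0],0.45],[[0.006,0.073,-0.195],[-16.5,0,0],0.45],[[0.006,0.08,-0.213],[-16.5,0,0],0.45],[[0.006,0.08,-0.213],[-16.5,0,0],0.45],[[0.006,0.08,-0.213],[-16.5,0,0],0.45],[[0.006,0.08,-0.213],[-16.5,0,0],0.45]])

```text
clock: 12.57
tool_pos: [0.4629, -0.0159, 0.19]
orientation: [96.2, 89.9, 137.4]
force: [-0.6, -0.3, -0.1]
opening: 0.0393
```

```bash
python3 - <<'E'
from h import *
from w import look
p,R,o=pose(); print(p,yawj(),o["joint_pos"])
q=look("oblong_lid",[.4625,-.0161,np.radians(41.2)],"w8")
if q is not None: go([q[0],q[1],.004],np.degrees(q[2])+90)
c=ctrl.get_calibration("wrist"); im=cv2.imread("pics/w8.png")
# footprint of the gripper body 77 mm up, over the lid
u=R[:,1]; v=R[:,2]; P=[np.r_[q[:2],.07]+a*u*.0965+b*v*.039 for a,b in((1,1),(1,-1),(-1,-1),(-1,1))]
cv2.polylines(im,[proj(P,c).astype(int)],True,(0,0,255),1); cv2.imwrite("pics/w8.png",im)
E
```

```text
[ 0.46289936 -0.0158941   0.18996493] 131.18187890882936 [ 2.24456535e+01  4.01257974e-01 -2.52796837e+01 -5.77209637e-02
 -6.43432785e+01 -7.12387686e+01]
oblong_lid [ 0.4645 -0.0151] 40.8 iou 0.983 edge False
tgt [ 0.4645 -0.0151  0.004 ] shift [ 0.1857 -0.0005  0.0017] turn [ 0.33 -0.04 -0.07] [-1.7967e+02  1.1000e-01 -7.0000e-02] j6 -71.2 jaw 131.2
```

View pics/w8.png

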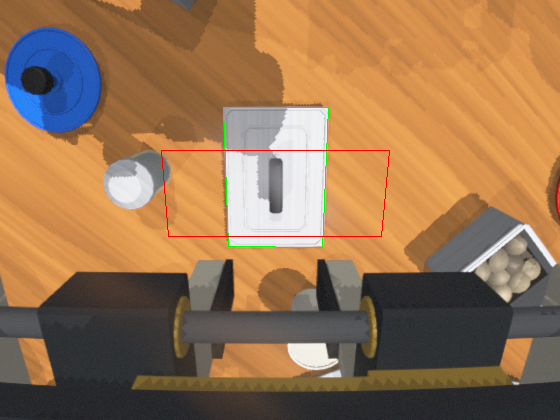

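Oblong lid at (276,178); the pepper pot at (135,185) just clears the gripper-body footprint (red). Descending gently.

Emit:
drive_tool(plan=[[[0.03,0,0.002],[0,0,0],0.45],[[0.065,0,0.002],[0,0,0],0.45],[[0.1,0,0.002],[0,0,0],0.45],[[0.125,0,0.002],[0,0,0],0.45],[[0.145,0,0.002],[0,0,0],0.45],[[0.16,0,0.002],[0,0,0],0.45],[[0.17,0,0.002],[0,0,0],0.45],[[0.178,0,0.002],[0,0,0],0.45],[[0.184,0,0.002],[0,0,0],0.45],[[0.185,0,0.002],[0,0,0],0.45],[[0.185,0,0.002],[0,0,0],0.45]])

```text
clock: 13.58
tool_pos: [0.4646, -0.0145, 0.0045]
orientation: [135.1, 89.9, 176.2]
force: [0.1, 0.5, 0.1]
opening: 0.0393
```

Emit:
drive_tool(plan=[[[0,0,0],[0,0,0],0],[[0,0,0],[0,0,0],0],[[0,0,0],[0,0,0],0],[[0,0,0],[0,0,0],0],[[0,0,0],[0,0,0],0],[[0,0,0],[0,0,0],0],[[0,0,0],[0,0,0],0],[[0,0,0],[0,0,0],0]])

```text
clock: 14.25
tool_pos: [0.4648, -0.0144, 0.0048]
orientation: [128.3, 89.9, 169.5]
force: [-1.4, 1.0, 5.9]
opening: 0.0123
```

Emit:
drive_tool(plan=[[[-0.005,0,0],[0,0,0],0],[[-0.015,0,0],[0,0,0],0],[[-0.03,0,0],[0,0,0],0],[[-0.05,0,0],[0,0,0],0],[[-0.08,0,0],[0,0,0],0],[[-0.11,0,0],[0,0,0],0],[[-0.14,0,0],[0,0,0],0],[[-0.17,0,0],[0,0,0],0],[[-0.18,0,0],[0,0,0],0],[[-0.18,0,0],[0,0,0],0]])

```text
clock: 15.08
tool_pos: [0.4666, -0.0141, 0.1879]
orientation: [-14.3, 89.8, 26.8]
force: [0.6, -0.5, -1.9]
opening: 0.0124
```

```bash
python3 - <<'E'
from h import *
from w import look
p,R,o=pose(); print(p,o["opening"],o["force"])
look("oblong_lid",[p[0],p[1],np.radians(41)],"w9",z=p[2]-.005)
look("oblong_pan",[.3692,-.2568,np.radians(103)],"w9b")
go([.3692,-.2568,.185],194)
im=ctrl.snapshot("top"); L=ctrl.cut_out("top","oblong_pan"); C=ctrl.get_calibration("top")
# rim orientation from the top picture: bright rim corners
print([(d["pixel"],round(d["confidence"],2)) for d in L])
cv2.imwrite("pics/op.png",cv2.resize(im[205:270,345:425],(800,650))[:600])
E
```

```text
[ 0.46660322 -0.01409264  0.18787299] 0.012385663167848114 [ 0.63362556 -0.5240723  -1.90100133]
none oblong_lid [275.81848188 267.55780389]
none oblong_pan [130.84513245 -86.02756063]
tgt [ 0.3692 -0.2568  0.185 ] shift [-0.0013 -0.12   -0.2307] turn [-62.85  -0.08  -0.23] [ 1.1715e+02 -2.7000e-01  9.0000e-02] j6 -71.3 jaw 131.1
[([383.9, 237.9], 0.58)]
```

View pics/op.png

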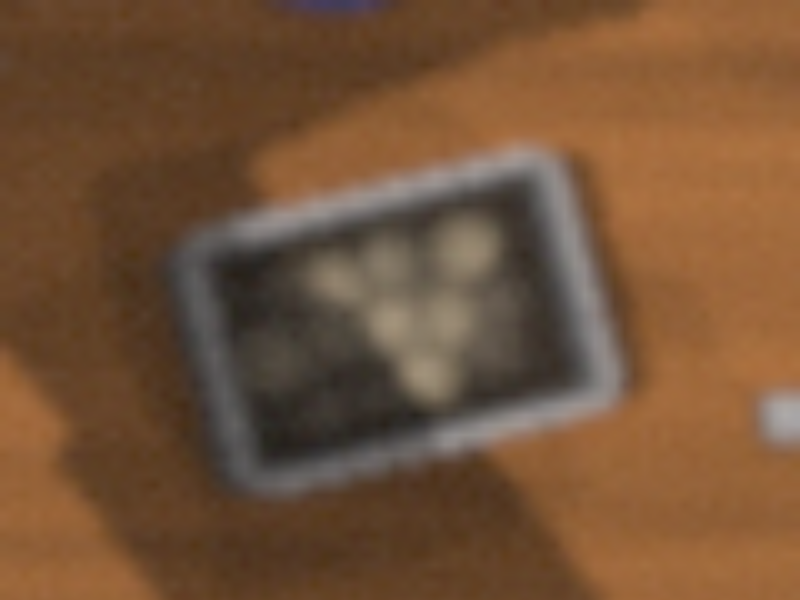

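Pan rim corners in the crop (170,245), (560,150), (625,400), (230,490) give yaw ≈103.5°.

```bash
python3 - <<'E'
from h import *
C=ctrl.get_calibration("top")
q=np.array([ray(np.array(k)/10+[344.5,204.5],C,.055)[:2] for k in((170,245),(560,150),(625,400),(230,490))])
print(q.mean(0),[np.linalg.norm(q[i]-q[i-1]).round(4) for i in range(4)])
L=ctrl.cut_out("top","oblong_pan"); p,i=fit("oblong_pan",[(L[0]["pixels"],C)]); print(p,np.degrees(p[2]),i)
E
```

```text
[ 0.36588099 -0.25519051] [np.float64(0.0855), np.float64(0.1393), np.float64(0.0881), np.float64(0.1398)]
[ 0.36645363 -0.25753602  1.80582259] 103.4660127970137 0.942139234670355
```

Emit:
drive_tool(plan=[[[0,-0.008,-0.015],[-4,0,0],0],[[0,-0.02,-0.038],[-10,0,0],0],[[0,-0.032,-0.062],[-16,0,0],0],[[0,-0.044,-0.085],[-22,0,0],0],[[0,-0.056,-0.109],[-28,0,0],0],[[0,-0.068,-0.132],[-34,0,0],0],[[0,-0.08,-0.155],[-40,0,0],0],[[0,-0.092,-0.179],[-46,0,0],0],[[0,-0.104,-0.202],[-52,0,0],0],[[0,-0.114,-0.22],[-58,0,0],0],[[0,-0.119,-0.231],[-62.4,0,0],0],[[0,-0.119,-0.231],[-62.4,0,0],0],[[0,-0.119,-0.231],[-62.4,0,0],0],[[0,-0.119,-0.231],[-62.4,0,0],0]])

```text
clock: 16.6
tool_pos: [0.3687, -0.256, 0.1836]
orientation: [78.8, 89.7, -177.8]
force: [1.1, 0.7, -1.1]
opening: 0.0127
```

```bash
python3 - <<'E'
from h import *
p,R,o=pose(); print(p,o["opening"],o["joint_pos"])
go([.3685,-.2563,.055],193.5)
E
```

```text
[ 0.36868958 -0.25599972  0.18362633] 0.012657610305607055 [-9.42293084e+00 -6.79975066e-01 -2.72789835e+01  5.98816246e-02
 -6.36608635e+01  2.28289205e+01]
tgt [ 0.3685 -0.2563  0.055 ] shift [ 0.1286 -0.0003 -0.0004] turn [-0.07  0.05 -0.26] [ 1.7993e+02 -4.1000e-01 -8.0000e-02] j6 22.8 jaw -166.6
```

Emit:
drive_tool(plan=[[[0.03,0,0],[0,0,0],0],[[0.06,0,0],[0,0,0],0],[[0.085,0,0],[0,0,0],0],[[0.105,0,0],[0,0,0],0],[[0.115,0,0],[0,0,0],0],[[0.12,0,0],[0,0,0],0],[[0.124,0,0],[0,0,0],0],[[0.127,0,0],[0,0,0],0],[[0.129,0,0],[0,0,0],0],[[0.13,0,0],[0,0,0],0],[[0.13,0,0],[0,0,0],0]])

```text
clock: 17.52
tool_pos: [0.3684, -0.2561, 0.054]
orientation: [81.9, 89.8, -174.7]
force: [-0.1, 0.0, -1.8]
opening: 0.0123
```

Emit:
drive_tool(plan=[[[0.0012,0,0],[0,0,0],0],[[0.0022,0,0],[0,0,0],0],[[0.0022,0,0],[0,0,0],0]])

```text
clock: 17.77
tool_pos: [0.3685, -0.2561, 0.0519]
orientation: [83.8, 89.8, -172.8]
force: [0.6, 0.0, -1.2]
opening: 0.0125
```

Emit:
drive_tool(plan=[[[0.0007,0,0],[0,0,0],0],[[0.0007,0,0],[0,0,0],0.4],[[0.0007,0,0],[0,0,0],0.4],[[0.0007,0,0],[0,0,0],0.4],[[0.0007,0,0],[0,0,0],0.4],[[0.0007,0,0],[0,0,0],0.4],[[-0.01,0,0],[0,0,0],0.4],[[-0.03,0,0],[0,0,0],0.4],[[-0.06,0,0],[0,0,0],0.4],[[-0.1,0,0],[0,0,0],0.4],[[-0.14,0,0],[0,0,0],0.4],[[-0.15,0,0],[0,0,0],0.4],[[-0.15,0,0],[0,0,0],0.4]])

```text
clock: 18.85
tool_pos: [0.3713, -0.2568, 0.2058]
orientation: [-138.3, 89.7, -34.8]
force: [1.2, 0.7, -0.3]
opening: 0.0348
```

```bash
python3 - <<'E'
from h import *
from w import look
p,R,o=pose(); print(p,o["opening"],o["joint_pos"])
look("oblong_lid",[.3685,-.2563,np.radians(103.5)],"w10",z=.047)
im=ctrl.snapshot("top"); ctrl.snapshot("scene")
go([.6354,.2428,.19],67)
E
```

```text
[ 0.37126478 -0.25681287  0.20576032] 0.034786856423644034 [ -9.4203767   -1.75587661 -25.32698159   0.11970557 -66.19850423
  22.8138135 ]
oblong_lid [ 0.3716 -0.258 ] 103.2 iou 0.988 edge False
tgt [0.6354 0.2428 0.19  ] shift [ 0.0096 -0.3755  0.423 ] turn [126.41  -0.26  -0.24] [-53.59   0.2   -0.22] j6 22.8 jaw -166.6
```

View pics/w10.png

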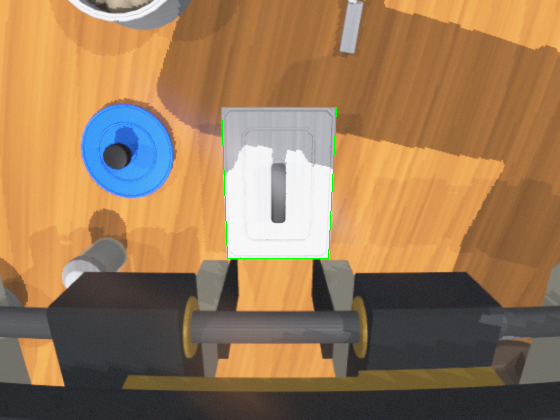

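Oblong lid lies flat in its pan (centre (278,183), yaw matches). On to the square lid; I also re-measure the pans, now unobscured.

Emit:
drive_tool(plan=[[[0,-0.02,0.023],[-3,0,0],0.45],[[0,-0.047,0.053],[-7,0,0],0.45],[[0,-0.073,0.083],[-11,0,0],0.45],[[0,-0.1,0.113],[-15,0,0],0.45],[[0,-0.127,0.143],[-19,0,0],0.45],[[0,-0.153,0.173],[-23,0,0],0.45],[[0,-0.18,0.203],[-27,0,0],0.45],[[0,-0.207,0.233],[-31,0,0],0.45],[[0,-0.233,0.263],[-35,0,0],0.45],[[0,-0.26,0.293],[-39,0,0],0.45],[[0,-0.287,0.323],[-43,0,0],0.45],[[0,-0.313,0.353],[-47,0,0],0.45],[[0,-0.34,0.383],[-51,0,0],0.45],[[0.005,-0.363,0.408],[-53.6,0,0],0.45],[[0.01,-0.3755,0.423],[-53.6,0,0],0.45],[[0.01,-0.3755,0.423],[-53.6,0,0],0.45],[[0.01,-0.3755,0.423],[-53.6,0,0],0.45],[[0.01,-0.3755,0.423],[-53.6,0,0],0.45],[[0.01,-0.3755,0.423],[-53.6,0,0],0.45]])

```text
clock: 20.63
tool_pos: [0.6351, 0.2419, 0.1892]
orientation: [26.7, 89.7, -176.4]
force: [0.4, -0.3, 0.6]
opening: 0.0397
```

```bash
python3 - <<'E'
from h import *
from w import look
p,R,o=pose(); print(p,yawj(),o["joint_pos"])
q=look("square_lid",[.6354,.2428,np.radians(157)],"w11")
if q is not None: go([q[0],q[1],.004],np.degrees(q[2])+90)
c=ctrl.get_calibration("wrist"); g=cv2.cvtColor(ctrl.snapshot("wrist"),6)
# handle: dark pixels inside the lid
m=(sil("square_lid",q,c,0,1)>0)&(g<60); m=cv2.morphologyEx(m.astype(np.uint8),cv2.MORPH_OPEN,np.ones((3,3)))
r=np.argwhere(m)[:,::-1]; W=np.array([ray(k,c,.042)[:2] for k in r]); e,V=np.linalg.eigh(np.cov(W.T)); print("handle",W.mean(0),np.degrees(np.arctan2(*V[::-1,1])),2*np.sqrt(3*e))
for cam in("top","scene"):
    ctrl.snapshot(cam); C=ctrl.get_calibration(cam)
    for n,p0 in (("large_round_pan",(.549,-.429)),("square_pan",(.3797,.2291))):
        L=[d for d in ctrl.cut_out(cam,n) if np.hypot(*(np.array(d["pixel"])-proj([[*p0,.03]],C)[0]))<20]
        if L: f,i=fit(n,[(L[0]["pixels"],C)]); print(cam,n,f[:2].round(4),np.degrees(f[2]).round(1),round(i,3))
        else: print(cam,n,"none")
E
```

```text
[0.6350784  0.24190481 0.18923403] -113.02224616155476 [ 37.13227375  21.38113107   1.21470033  -0.19149709 -70.10569949
  29.91069921]
square_lid [0.6366 0.2438] 156.5 iou 0.986 edge False
tgt [0.6366 0.2438 0.004 ] shift [ 0.186  -0.0025 -0.0012] turn [ 0.47  0.26 -0.08] [-1.7953e+02  1.3000e-01  4.0000e-01] j6 29.9 jaw -113.0
  avg = a.mean(axis, **keepdims_kw)
  ret = um.true_divide(
<stdin>:9: RuntimeWarning: Degrees of freedom <= 0 for slice
  c *= np.true_divide(1, fact)
  c *= np.true_divide(1, fact)
Traceback (most recent call last):
ValueError: not enough values to unpack (expected 2, got 0)

During handling of the above exception, another exception occurred:

Traceback (most recent call last):
numpy.linalg.LinAlgError: 0-dimensional array given. Array must be at least two-dimensional
```

```bash
python3 - <<'E'
from h import *
for cam in("top","scene"):
    ctrl.snapshot(cam); C=ctrl.get_calibration(cam)
    for n,p0 in (("large_round_pan",(.549,-.429)),("square_pan",(.3797,.2291))):
        L=[d for d in ctrl.cut_out(cam,n) if np.hypot(*(np.array(d["pixel"])-proj([[*p0,.03]],C)[0]))<20]
        if L: f,i=fit(n,[(L[0]["pixels"],C)]); print(cam,n,f[:2].round(4),np.degrees(f[2]).round(1),round(i,3))
        else: print(cam,n,"none")
E
```

```text
top large_round_pan [ 0.5461 -0.4304] 8.8 0.952
top square_pan [0.3823 0.2293] -4.7 0.866
scene large_round_pan [ 0.5496 -0.4274] 9.8 0.965
scene square_pan [0.3803 0.2287] -5.5 0.949
```

Emit:
drive_tool(plan=[[[0.03,-0.002,-0.001],[0,0,0],0.45],[[0.065,-0.002,-0.001],[0.4,0,0],0.45],[[0.1,-0.002,-0.001],[0.4,0,0],0.45],[[0.125,-0.002,-0.001],[0.4,0,0],0.45],[[0.14,-0.002,-0.001],[0.4,0,0],0.45],[[0.15,-0.002,-0.001],[0.4,0,0],0.45],[[0.16,-0.002,-0.001],[0.4,0,0],0.45],[[0.17,-0.002,-0.001],[0.4,0,0],0.45],[[0.178,-0.002,-0.001],[0.4,0,0],0.45],[[0.184,-0.002,-0.001],[0.4,0,0],0.45],[[0.185,-0.002,-0.001],[0.4,0,0],0.45],[[0.185,-0.002,-0.001],[0.4,0,0],0.45]])

```text
clock: 22.08
tool_pos: [0.6363, 0.2441, 0.0048]
orientation: [18.8, 89.7, 175.4]
force: [0.9, -0.6, 0.2]
opening: 0.0396
```

Emit:
drive_tool(plan=[[[0,0,0],[0,0,0],0],[[0,0,0],[0,0,0],0],[[0,0,0],[0,0,0],0],[[0,0,0],[0,0,0],0],[[0,0,0],[0,0,0],0],[[0,0,0],[0,0,0],0],[[0,0,0],[0,0,0],0],[[0,0,0],[0,0,0],0]])

```text
clock: 22.75
tool_pos: [0.6363, 0.244, 0.0052]
orientation: [20.5, 89.7, 177.1]
force: [-1.1, -2.2, 4.5]
opening: 0.0123
```

Emit:
drive_tool(plan=[[[-0.005,0,0],[0,0,0],0],[[-0.015,0,0],[0,0,0],0],[[-0.03,0,0],[0,0,0],0],[[-0.05,0,0],[0,0,0],0],[[-0.08,0,0],[0,0,0],0],[[-0.11,0,0],[0,0,0],0],[[-0.14,0,0],[0,0,0],0],[[-0.17,0,0],[0,0,0],0],[[-0.18,0,0],[0,0,0],0],[[-0.18,0,0],[0,0,0],0]])

```text
clock: 23.58
tool_pos: [0.6389, 0.245, 0.1897]
orientation: [-85.3, 89.8, 71.3]
force: [0.2, -0.2, -1.0]
opening: 0.012
```

```bash
python3 - <<'E'
from h import *
p,R,o=pose(); print(p,o["opening"],o["force"])
go([.3803,.2292,.185],-94.5)
E
```

```text
[0.63892177 0.24496081 0.18972378] 0.012046310794674383 [ 0.20461074 -0.18895047 -1.02265571]
tgt [0.3803 0.2292 0.185 ] shift [0.0043 0.1171 0.2311] turn [-18.88  -0.02   0.24] [1.6112e+02 3.4000e-01 3.0000e-02] j6 29.5 jaw -113.4
```

Emit:
drive_tool(plan=[[[0.001,0.01,0.02],[-2,0,0],0],[[0.001,0.025,0.049],[-5,0,0],0],[[0.002,0.04,0.079],[-8,0,0],0],[[0.002,0.055,0.109],[-11,0,0],0],[[0.003,0.07,0.138],[-14,0,0],0],[[0.003,0.085,0.168],[-17,0,0],0],[[0.004,0.1,0.197],[-18.9,0,0],0],[[0.004,0.11,0.217],[-18.9,0,0],0],[[0.004,0.117,0.231],[-18.9,0,0],0],[[0.004,0.117,0.231],[-18.9,0,0],0],[[0.004,0.117,0.231],[-18.9,0,0],0],[[0.004,0.117,0.231],[-18.9,0,0],0]])

```text
clock: 24.58
tool_pos: [0.3804, 0.2293, 0.1848]
orientation: [-99.7, 89.8, 75.9]
force: [-0.3, 0.1, -1.9]
opening: 0.0123
```

```bash
python3 - <<'E'
from h import *
p,R,o=pose(); print(p,o["opening"],o["force"])
go([.3803,.2292,.060],-94.5)
E
```

```text
[0.38037716 0.22927018 0.18482779] 0.012267562000775256 [-0.28279642  0.0611911  -1.88489599]
tgt [0.3803 0.2292 0.06  ] shift [1.248e-01 5.000e-04 1.000e-04] turn [ 0.05 -0.04  0.21] [-1.7995e+02 -3.3000e-01 -6.0000e-02] j6 29.0 jaw -94.5
```

Seat height for the TCP is 0.0052+0.052 = 0.057.

Emit:
drive_tool(plan=[[[0.03,0,0],[0,0,0],0],[[0.06,0,0],[0,0,0],0],[[0.085,0,0],[0,0,0],0],[[0.102,0,0],[0,0,0],0],[[0.112,0,0],[0,0,0],0],[[0.118,0,0],[0,0,0],0],[[0.122,0,0],[0,0,0],0],[[0.124,0,0],[0,0,0],0],[[0.126,0,0],[0,0,0],0],[[0.126,0,0],[0,0,0],0],[[0.126,0,0],[0,0,0],0]])

```text
clock: 25.5
tool_pos: [0.3808, 0.23, 0.0593]
orientation: [-104.4, 89.7, 71.2]
force: [0.8, -0.0, -1.8]
opening: 0.0123
```

Emit:
drive_tool(plan=[[[0.001,0,0],[0,0,0],0],[[0.002,0,0],[0,0,0],0],[[0.002,0,0],[0,0,0],0]])

```text
clock: 25.75
tool_pos: [0.3809, 0.2303, 0.0575]
orientation: [-106.9, 89.7, 68.6]
force: [0.9, -0.4, -1.0]
opening: 0.0129
```

Emit:
drive_tool(plan=[[[0.001,0,0],[0,0,0],0],[[0.001,0,0],[0,0,0],0.4],[[0.001,0,0],[0,0,0],0.4],[[0.001,0,0],[0,0,0],0.4],[[0.001,0,0],[0,0,0],0.4],[[0.001,0,0],[0,0,0],0.4],[[-0.01,0,0],[0,0,0],0.4],[[-0.03,0,0],[0,0,0],0.4],[[-0.06,0,0],[0,0,0],0.4],[[-0.1,0,0],[0,0,0],0.4],[[-0.14,0,0],[0,0,0],0.4],[[-0.15,0,0],[0,0,0],0.4],[[-0.15,0,0],[0,0,0],0.4]])

```text
clock: 26.83
tool_pos: [0.3822, 0.2312, 0.2114]
orientation: [-118.2, 89.3, 57.3]
force: [-0.0, 0.6, -1.2]
opening: 0.0349
```

```bash
python3 - <<'E'
from h import *
from w import look
p,R,o=pose(); print(p,o["opening"],o["joint_pos"])
look("square_lid",[.3803,.2292,np.radians(175.5)],"w12",z=.052)
go([.5167,.4274,.19]);go([.5167,.4274,.19],-50)
E
```

```text
[0.38222943 0.23122661 0.21142529] 0.0349205897305195 [ 5.65877798e+01 -2.79471002e+00 -2.54963654e+01 -1.04375921e-02
 -6.65771375e+01  2.89921277e+01]
square_lid [0.382  0.2311] 175.3 iou 0.987 edge False
tgt [0.5167 0.4274 0.19  ] shift [ 0.0193 -0.2076 -0.1203] turn [-0.   -0.11  0.37] [1.8e+02 5.8e-01 1.7e-01] j6 29.0 jaw -94.5
tgt [0.5167 0.4274 0.19  ] shift [ 0.0193 -0.2076 -0.1203] turn [-44.45  -0.24   0.31] [135.55   0.38   0.3 ] j6 29.0 jaw -94.5
```

Emit:
drive_tool(plan=[[[0.002,-0.02,-0.012],[0,0,0],0.6],[[0.005,-0.05,-0.029],[0,0,0],0.6],[[0.01,-0.08,-0.046],[0,0,0],0.6],[[0.015,-0.11,-0.064],[0,0,0],0.6],[[0.019,-0.14,-0.081],[0,0,0],0.6],[[0.019,-0.17,-0.099],[0,0,0],0.6],[[0.019,-0.195,-0.113],[0,0,0],0.6],[[0.019,-0.208,-0.12],[0,0,0],0.6],[[0.019,-0.208,-0.12],[0,0,0],0.6],[[0.019,-0.208,-0.12],[0,0,0],0.6],[[0.019,-0.208,-0.12],[0,0,0],0.6]])

```text
clock: 27.85
tool_pos: [0.5157, 0.4269, 0.1886]
orientation: [-93.2, 89.8, 82.3]
force: [-0.2, -0.4, 0.3]
opening: 0.0526
```

```bash
python3 - <<'E'
from h import *
from w import look
p,R,o=pose(); print(p,o["opening"],o["joint_pos"])
q=look("large_round_lid",[.5167,.4274,0],"w13")
c=ctrl.get_calibration("wrist"); im=ctrl.snapshot("wrist"); m=sil("large_round_lid",q,c,0,1)>0; print("mean bgr",im[m].mean(0))
go([q[0],q[1],.004])
E
```

```text
[0.51568988 0.42691659 0.18856536] 0.052622020702475104 [ 56.20270269  20.14223225  -0.75470734  -0.1096644  -68.89440769
  29.37282844]
large_round_lid [0.5189 0.4279] 14.8 iou 0.986 edge False
mean bgr [226.59523994 224.37160961 224.89969863]
tgt [0.5189 0.4279 0.004 ] shift [ 1.864e-01  1.000e-04 -2.600e-03] turn [-0.   -0.1   0.36] [1.8e+02 5.7e-01 1.6e-01] j6 29.4 jaw -94.5
```

Grey (steel), so the right one. Grasp.

Emit:
drive_tool(plan=[[[0.03,0,-0.002],[0,0,0],0.6],[[0.065,0,-0.002],[0,0,0],0.6],[[0.1,0,-0.002],[0,0,0],0.6],[[0.125,0,-0.002],[0,0,0],0.6],[[0.145,0,-0.002],[0,0,0],0.6],[[0.16,0,-0.002],[0,0,0],0.6],[[0.17,0,-0.002],[0,0,0],0.6],[[0.179,0,-0.002],[0,0,0],0.6],[[0.185,0,-0.002],[0,0,0],0.6],[[0.185,0,-0.002],[0,0,0],0.6],[[0.185,0,-0.002],[0,0,0],0.6]])

```text
clock: 28.92
tool_pos: [0.5187, 0.4283, 0.006]
orientation: [-108.2, 89.6, 67.3]
force: [0.6, 0.2, -0.1]
opening: 0.0526
```

Emit:
drive_tool(plan=[[[0,0,0],[0,0,0],0],[[0,0,0],[0,0,0],0],[[0,0,0],[0,0,0],0],[[0,0,0],[0,0,0],0],[[0,0,0],[0,0,0],0],[[0,0,0],[0,0,0],0],[[0,0,0],[0,0,0],0],[[0,0,0],[0,0,0],0]])

```text
clock: 29.58
tool_pos: [0.5187, 0.4282, 0.0063]
orientation: [-109.3, 89.6, 66.2]
force: [-1.7, -1.2, 5.0]
opening: 0.024
```

Emit:
drive_tool(plan=[[[-0.005,0,0],[0,0,0],0],[[-0.015,0,0],[0,0,0],0],[[-0.03,0,0],[0,0,0],0],[[-0.05,0,0],[0,0,0],0],[[-0.08,0,0],[0,0,0],0],[[-0.11,0,0],[0,0,0],0],[[-0.14,0,0],[0,0,0],0],[[-0.17,0,0],[0,0,0],0],[[-0.19,0,0],[0,0,0],0],[[-0.19,0,0],[0,0,0],0]])

```text
clock: 30.42
tool_pos: [0.5201, 0.4288, 0.2031]
orientation: [-120.5, 89.1, 55.1]
force: [1.1, 0.3, -1.1]
opening: 0.0242
```

```bash
python3 - <<'E'
from h import *
p,R,o=pose(); print(p,o["opening"],o["force"],o["joint_pos"])
go([.5482,-.4289,.195])
E
```

```text
[0.52009698 0.42882469 0.20305169] 0.024208707648355463 [ 1.13708089  0.34979634 -1.13143303] [ 5.60468332e+01  1.96188181e+01  3.23686907e-01  1.67766800e-02
 -6.97784775e+01  2.95308201e+01]
tgt [ 0.5482 -0.4289  0.195 ] shift [-0.0031  0.853  -0.0941] turn [-0.   -0.47  0.8 ] [179.99   1.25   0.74] j6 29.5 jaw -94.4
```

Emit:
drive_tool(plan=[[[0,0.015,-0.002],[0,0,0.2],0],[[0,0.045,-0.005],[0,-0.2,0.4],0],[[0,0.08,-0.009],[0,-0.4,0.6],0],[[0,0.115,-0.013],[0,-0.5,0.8],0],[[0,0.15,-0.017],[0,-0.5,0.8],0],[[0,0.185,-0.02],[0,-0.5,0.8],0],[[0,0.22,-0.024],[0,-0.5,0.8],0],[[0,0.255,-0.028],[0,-0.5,0.8],0],[[0,0.29,-0.032],[0,-0.5,0.8],0],[[0,0.325,-0.036],[0,-0.5,0.8],0],[[0,0.36,-0.04],[0,-0.5,0.8],0],[[0,0.395,-0.044],[0,-0.5,0.8],0],[[0,0.43,-0.047],[0,-0.5,0.8],0],[[0,0.465,-0.051],[0,-0.5,0.8],0],[[0,0.5,-0.055],[0,-0.5,0.8],0],[[0,0.535,-0.059],[0,-0.5,0.8],0],[[0,0.57,-0.063],[0,-0.5,0.8],0],[[0,0.595,-0.066],[0,-0.5,0.8],0],[[0,0.61,-0.067],[0,-0.5,0.8],0],[[0,0.615,-0.068],[0,-0.5,0.8],0]])

```text
clock: 32.08
tool_pos: [0.5393, -0.1919, 0.1943]
orientation: [3.7, 89.9, 179.1]
force: [0.1, 0.5, -1.9]
opening: 0.0241
```

```bash
python3 - <<'E'
from h import *
from w import look
p,R,o=pose(); print(p,o["opening"],o["joint_pos"])
go([.5482,-.4289,.195])
look("large_round_pan",[.5482,-.4289,0],"w14")
E
```

```text
[ 0.53933059 -0.19194252  0.19428408] 0.02406579905402549 [-1.64714948e-02  1.10610720e+01 -1.25378980e+01 -1.91340892e-03
 -6.65215289e+01  8.54467970e+01]
tgt [ 0.5482 -0.4289  0.195 ] shift [-0.0007  0.2355 -0.0277] turn [-0.    0.12 -0.01] [ 1.8e+02 -1.0e-02 -1.9e-01] j6 85.4 jaw -94.6
large_round_pan [ 0.548  -0.4277] 7.0 iou 0.971 edge True
```

Emit:
drive_tool(plan=[[[0,0.015,-0.002],[0,0,0],0],[[0,0.05,-0.006],[0,0,0],0],[[0,0.085,-0.01],[0,0,0],0],[[0,0.12,-0.014],[0,0,0],0],[[0,0.155,-0.018],[0,0,0],0],[[0,0.19,-0.022],[0,0,0],0],[[0,0.217,-0.026],[0,0,0],0],[[0,0.23,-0.0275],[0,0,0],0],[[0,0.235,-0.028],[0,0,0],0],[[0,0.235,-0.028],[0,0,0],0],[[0,0.235,-0.028],[0,0,0],0],[[0,0.235,-0.028],[0,0,0],0]])

```text
clock: 33.18
tool_pos: [0.5495, -0.4253, 0.1946]
orientation: [-12.7, 89.9, 162.8]
force: [0.1, 1.0, -1.7]
opening: 0.0241
```

```bash
python3 - <<'E'
from h import *
p,R,o=pose(); print(p,o["opening"],o["force"])
go([.5484,-.4284,.0655])
E
```

```text
[ 0.54949816 -0.42533266  0.19463008] 0.024085673458578618 [ 0.14731281  1.00749448 -1.68113345]
tgt [ 0.5484 -0.4284  0.0655] shift [0.1291 0.0032 0.0007] turn [0.   0.08 0.02] [-1.8e+02 -3.0e-02  1.3e-01] j6 107.3 jaw -94.5
```

Emit:
drive_tool(plan=[[[0.03,0.003,0.001],[0,0,0],0],[[0.06,0.003,0.001],[0,0,0],0],[[0.085,0.003,0.001],[0,0,0],0],[[0.105,0.003,0.001],[0,0,0],0],[[0.116,0.003,0.001],[0,0,0],0],[[0.122,0.003,0.001],[0,0,0],0],[[0.126,0.003,0.001],[0,0,0],0],[[0.128,0.003,0.001],[0,0,0],0],[[0.1295,0.003,0.001],[0,0,0],0],[[0.1295,0.003,0.001],[0,0,0],0],[[0.1295,0.003,0.001],[0,0,0],0]])

```text
clock: 34.1
tool_pos: [0.5485, -0.4285, 0.0661]
orientation: [47.9, 90.0, -136.5]
force: [-0.2, 0.3, -1.5]
opening: 0.024
```

Emit:
drive_tool(plan=[[[0.001,0,0],[0,0,0],0],[[0.002,0,0],[0,0,0],0],[[0.002,0,0],[0,0,0],0]])

```text
clock: 34.35
tool_pos: [0.5486, -0.4285, 0.0642]
orientation: [123.8, 90.0, -60.7]
force: [-0.4, 0.6, -2.0]
opening: 0.024
```

Emit:
drive_tool(plan=[[[0.001,0,0],[0,0,0],0],[[0.0013,0,0],[0,0,0],0],[[0.0013,0,0],[0,0,0],0.6],[[0.0013,0,0],[0,0,0],0.6],[[0.0013,0,0],[0,0,0],0.6],[[0.0013,0,0],[0,0,0],0.6],[[0.0013,0,0],[0,0,0],0.6],[[-0.01,0,0],[0,0,0],0.6],[[-0.03,0,0],[0,0,0],0.6],[[-0.06,0,0],[0,0,0],0.6],[[-0.1,0,0],[0,0,0],0.6],[[-0.13,0,0],[0,0,0],0.6],[[-0.14,0,0],[0,0,0],0.6],[[-0.14,0,0],[0,0,0],0.6]])

```text
clock: 35.52
tool_pos: [0.5502, -0.4296, 0.2097]
orientation: [153.2, 89.5, -31.3]
force: [0.2, 0.5, -0.0]
opening: 0.0524
```

```bash
python3 - <<'E'
from h import *
from w import look
p,R,o=pose(); print(p,o["opening"])
look("large_round_lid",[.5484,-.4284,0],"w15",z=.057)
Z=dict(oblong=(.047,.3685,-.2563,103),square=(.052,.381,.2303,175),large_round=(.057,.5484,-.4284,0),small_round=(.052,.6895,.001,0))
ims=[]
for cam in("scene","top"):
    im=ctrl.snapshot(cam); C=ctrl.get_calibration(cam); ims.append(im)
    for k,(z,x,y,a) in Z.items():
        n=k+"_lid"; L=[d for d in ctrl.cut_out(cam,n) if np.hypot(*(np.array(d["pixel"])-proj([[x,y,z+.015]],C)[0]))<15]
        if L: f,i=fit(n,[(L[0]["pixels"],C)],z,[x,y,np.radians(a)]); print(cam,n,f[:2].round(4),np.degrees(f[2]).round(1),round(i,3))
        else: print(cam,n,"none")
s=ims[0][140:320,70:410]; cv2.imwrite("pics/end.png",cv2.resize(s,(800,424),interpolation=cv2.INTER_CUBIC))
E
```

```text
[ 0.550215   -0.42963776  0.20974926] 0.05240567902545046
large_round_lid [ 0.5488 -0.4277] 5.1 iou 0.986 edge False
scene oblong_lid [ 0.3683 -0.259 ] 103.2 0.958
scene square_lid [0.3784 0.2288] 174.8 0.943
scene large_round_lid [ 0.5488 -0.4281] 16.2 0.967
scene small_round_lid [ 0.6893 -0.0011] 3.3 0.925
top oblong_lid none
top square_lid [0.38  0.231] 174.8 0.966
top large_round_lid none
top small_round_lid [ 0.6898 -0.001 ] -1.4 0.897
```

View pics/end.png

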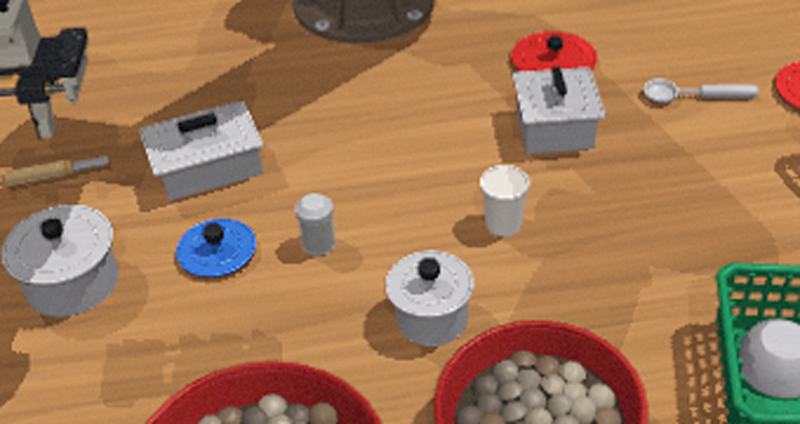

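All four lids look level on their pans in the crop: oblong (200,140), square (558,100), large (60,245), small (430,290). Cup and pepper pot are standing. Handing in.

```bash
python3 -c "
from plant import ctrl
print(ctrl.close_job(), ctrl.get_obs()['clock'])"
```

```text
the job is handed in; nothing more can be done
the job is handed in; nothing more can be done
```

All four steel lids are on their matching pans, and I handed the job in at about 36 s of the 109 s allowed. No verdict is reported at hand-in.

- **Seating:** After each release, the lid's outline at its seated height fitted the wrist picture well (overlap 0.98–0.99). The measured lid centres were within about 4 mm of where I measured the pans, against the 13 mm limit. Yaws matched the pans within about 1°.
- **Final picture:** It shows all four lids level, the paper cup and pepper pot standing, and the red and blue look-alikes untouched.
- **First grasp missed:** On the small round lid the fingers shut above the knob, because the real fingertips sit roughly 20–25 mm behind the reported TCP. I opened, went lower and regripped. The lid did not move, and I used the lower height for the other lids.
- **Checks that failed or disagreed:**
  - The wrist camera read lids about 2 mm further out in x than the top camera.
  - In the last check the top camera did not find the oblong and large round lids. The scene and wrist views cover those two.
  - The colour test meant to find the square lid's handle found no dark pixels. I relied on the earlier close crop for its direction, and the grasp confirmed it.
  - I did not see a clear contact force when setting down the last three lids. I released them at the computed seat height, within about 1 mm.

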